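# Feel the end float of a pump shaft and leave it at half float

## Task

Find the end float of the green pump's shaft by its black grip sleeve: pull it gently straight out until you feel the stop and hold it lightly pressed against the stop for a moment, then push it gently in until you feel the other stop and hold it lightly pressed there too. Then set the shaft halfway between the two stops and let go of it. Keep the force on the stops below 25 N and leave everything else on the bench alone.

Things in the scene. Friction and masses are not known exactly. Their poses are not given: they have to be found in the camera images.
- pump: green bare-shaft pump bolted to the bench by a steel foot plate 150 x 210 mm; origin on the bench under the bearing housing. Its level shaft lies 72 mm above the bench along the pump's own y axis and sticks out at the -y side, where the housing's end face (steel gland) is 60 mm from the origin. Housing near the shaft is under 110 mm high. Two unseen stops inside limit the shaft; load them below 25 N.
- grip (a point): centre of the black rubber grip sleeve on the shaft: 26 mm diameter, 36 mm long, between two yellow flanges 38 mm across and 6 mm thick; on the shaft axis, 72 mm above the bench, 150 mm from the pump's origin towards its -y when joint shaft reads 0. Axes parallel to the pump's: -y is outwards (pull), +y inwards (push). Pinch it across the pump's x axis from above.
- shaft (a joint): axial position of the shaft (m), growing as it is pulled out; its zero is arbitrary. The float (about 15 to 30 mm in all) and where it lies differ each time and can only be felt. The seal drags with about 3 N either way and holds the shaft wherever it is left; at a stop the resistance rises steeply, within about 1 mm.
- coupling: bystander: spare steel coupling half, a ring 64 mm across and 22 mm high lying flat; origin at the centre of its underside
- wrench: bystander: steel open-ended wrench 160 mm long lying flat
- juice: bystander: amber glass juice bottle, 66 mm across, 170 mm tall; origin at the centre of its underside
- jar: bystander: amber glass jar, 72 mm across, 100 mm tall; origin at the centre of its underside
- can: bystander: drink can, 66 mm across, 100 mm tall; origin at the centre of its underside
- carton: bystander: small cardboard carton 70 x 110 x 130 mm; origin at the centre of its underside
- tin: bystander: food tin, 72 mm across, 80 mm tall; origin at the centre of its underside

How it is judged:
By the outcome, as a careful person would: the job done as asked, in the order asked, and still so for the second after the job is handed in, with the robot touching nothing.
It also fails if it takes over 56 s, if anything falls off the work surface, if the arm or the gripper's body presses on something with over 40 N, if the wrist force passes 120 N, or if a joint passes its speed limit or range.

## Robot

A 6-joint arm with a two-finger parallel gripper is mounted at the origin on the work surface. World frame = base frame: x ahead of the robot, y to its left, z up, the work surface at z = 0. Lengths are in m, angles in rad, forces in N, time in s.
With the tool pointing down it reaches from about 0.35 to 0.925 m from the base axis. Payload 6.4 kg.
Tool frame: the origin (TCP) lies on the centre line of the jaws, within the pads' length; the fingertips stand 8 mm ahead of it and the grasp point (between the pads) lies 11 mm behind it; x points along the fingers, z is the direction in which the jaws open and shut, and the axes are right-handed (so a half turn about x gives the same grasp; the last joint's range is limited). The gripper opens to 85 mm and grips with 20 to 120 N. Pads are 22 mm wide; open, the fingers measure 114 mm over their backs; the gripper's body (76 mm by 85 mm) begins 54 mm behind the grasp point. The pads swing forward as they close: fully open they stand 13 mm farther back than shut.
Start: joints at [0.953, 0.245, 1.558, -0, 1.339, -0.174], TCP at [0.279, 0.587, 0.239] pointing down, gripper open.
Joint ranges: [-3.13, 3.13], [-1.02, 2.26], [0.13, 2.54], [-0.95, 4.09], [0.21, 2.88], [-2.74, 2.74]. Speed limits (rad/s): [2.57, 2.57, 3.14, 3.14, 3.14, 3.14].

## Interface

Orientations are given as [roll, pitch, yaw] about the fixed x, y, z axes, in that order (R = Rz(yaw) Ry(pitch) Rx(roll)).
In Python, from workcell import * gives the robot as it stands.
- The arm moves only by the tool step_arm, never from a script. Its arguments are lists of equal length, an entry for each row: "delta_pos": the shift along the world's x, y, z in mm, a list of three; "twist": the turn about the world's z in units of 8 degrees (1.0 is 8 degrees). In form: {"delta_pos": [[dx, dy, dz], ...], "twist": [twist, ...]}. A call has 1 to 5 rows; each row is the pose to reach, as a shift and turn from the pose commanded when the call began; what a row does not reach only later rows make up. A row lasts 1/10 s, in which the tool goes at most 50 mm and 8.59 degrees, less where a joint would pass 70% of its speed; a pose out of reach is approached as far as the arm can. A call with a gripper value outside its range is refused whole. "jaw" is the opening, from 0 (shut) to 1 (fully open), set as the call begins (left out, the last holds). The fingers move at their own pace and stop on an object; the grip force is fixed at half the most. Time passes only in rows, so rows that repeat a pose let the fingers close. It gives the time, the measured TCP pose, the force and the opening at its end, in the units of the state.
- get_obs(): the state, without advancing time (a new reading comes with each control period).
- snapshot(name): name is "side" or "top" or "wrist"; returns a dict with "image" (384x512x3 uint8, blue, green, red), "fx", "fy", "cx", "cy" (pixels), "origin" and "rotation" of the camera in the world; the wrist camera has in their place "mount" (4x4, takes a point from camera to tool coordinates, whose origin is the TCP and whose axes are the tool frame's). Camera axes: x right, y up, looking along -z (the intrinsics and any distortion apply to the point x, -y, -z); pixel columns grow to the right and rows downward; lengths in m; the calibration is good to about 2 mm. A picture is of the moment at which its call begins: read the wrist's pose just before it. There is no depth.
- finish_job(): hands the job in, once; it reports no verdict.
The state is a dict: "clock": time; "qpos": joint angles; "qvel": joint speeds; "tau": joint torques, N m; "tcp_pos": TCP position; "orientation": TCP orientation; "contact_force": force on the tool from outside, world axes, zero at the start; "wrist_torque": the same for the moment, N m; "gripper_width": finger opening in m.
Only numpy, scipy, OpenCV 4.12 (cv2) and the standard library are available. Lean on these libraries where they do the work, as an engineer would, in place of code of your own. Each camera call takes 0.05 s, during which the arm holds its last target.

## Working session

There is one attempt and no reset: what is moved stays moved. The work goes in short steps, Python scripts to look and compute and a tool call to move; the robot and the scene stay as the last step left them, time stands still between calls to the robot, and variables do not carry over. Pictures are saved under pics/ and viewed, and the job is handed in when it is done.

Besides the shell and the picture viewer there is one more tool, called after "Emit:" in YAML: its name, and indented under it one key for each argument. step_arm: Moves the arm, as the interface text tells. Its arguments: {"type":"object","properties":{"delta_pos":{"type":"array"},"twist":{"type":"array"},"jaw":{"type":"number"}},"required":["delta_pos","twist"]}

```bash
mkdir -p pics; ls; python3 - <<'E'
from workcell import *
import cv2,json
o=get_obs()
print(o)
for n in ("top","side"):
    s=snapshot(n); cv2.imwrite(f"pics/{n}0.png",s["image"])
    print(n,s["fx"],s["fy"],s["cx"],s["cy"],s["origin"],s["rotation"],[k for k in s])
    import pickle; pickle.dump(s,open(n+"0.pkl","wb"))
E
```

```text
pics
{'clock': 0.0, 'qpos': array([ 9.52891044e-01,  2.45797356e-01,  1.55906531e+00,  1.56894098e-05,
        1.33875644e+00, -1.74087235e-01]), 'qvel': array([ 0.0009147 ,  0.00171193, -0.00022918, -0.00049857, -0.00144175,
       -0.00076938]), 'tau': array([ 1.77749149e-03, -4.29494226e+01, -3.26138771e+01, -1.69727809e-05,
        5.31575235e-03,  4.18265631e-05]), 'tcp_pos': array([0.27874836, 0.58655754, 0.23816346]), 'orientation': array([ 2.95997435,  1.56876982, -2.1962363 ]), 'contact_force': array([ 0.80088792, -0.23200531, -0.29116504]), 'wrist_torque': array([ 0.00437507, -0.01137517,  0.01127433]), 'gripper_width': 0.08539196812202555}
top 469.4755418474314 469.4755418474314 256.06539767914677 192.00710848645323 [ 0.46366159 -0.00923638  1.39488821] [ 0.11203256  0.02690437 -1.58917324] ['image', 'fx', 'fy', 'cx', 'cy', 'origin', 'rotation']
side 411.943862889986 411.943862889986 259.81991652939513 187.57027214486087 [ 0.44780231 -1.08194053  1.09682787] [ 0.81959292  0.00387844 -0.14471826] ['image', 'fx', 'fy', 'cx', 'cy', 'origin', 'rotation']
```

View pics/top0.png

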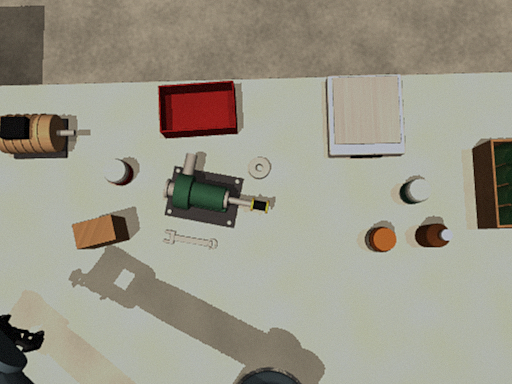

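View pics/side0.png

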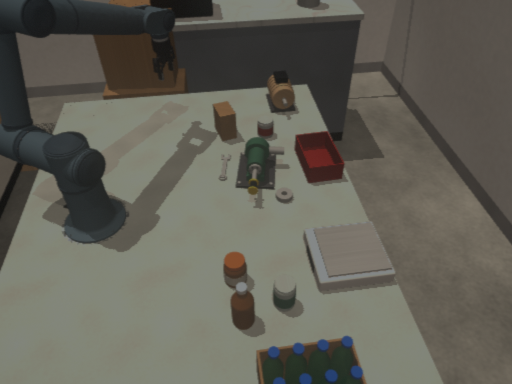

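The top view shows the pump near (203,195), with the shaft pointing right and the yellow and black grip at about (260,204). The coupling is at (259,167) and the wrench at (190,240). Next I'll measure the grip.

```bash
cat > h.py <<'E'
import numpy as np,cv2,pickle
from scipy.spatial.transform import Rotation as R
def rot(r):
    r=np.asarray(r); return r if r.shape==(3,3) else R.from_euler('xyz',r).as_matrix()
def ray(s,u,v):
    d=np.array([(u-s['cx'])/s['fx'],-(v-s['cy'])/s['fy'],-1.0])
    return np.array(s['origin']),rot(s['rotation'])@d
def plane(s,u,v,z):
    o,d=ray(s,u,v); return o+d*(z-o[2])/d[2]
def proj(s,p):
    q=rot(s['rotation']).T@(np.asarray(p)-s['origin']); return s['cx']+s['fx']*q[0]/-q[2], s['cy']-s['fy']*q[1]/-q[2]
E
python3 - <<'E'
from h import *
for n,(x0,y0,w,h),k in (("top",(150,140,140,115),5),("side",(210,120,100,90),7)):
    s=pickle.load(open(n+"0.pkl","rb")); im=s['image']
    cv2.imwrite(f"pics/{n}0z.png",cv2.resize(im[y0:y0+h,x0:x0+w],None,fx=k,fy=k,interpolation=cv2.INTER_CUBIC))
    hsv=cv2.cvtColor(im,cv2.COLOR_BGR2HSV)
    m=cv2.inRange(hsv,(20,110,90),(35,255,255)); N,l,st,c=cv2.connectedComponentsWithStats(m)
    print(n,[(st[i],c[i].round(1)) for i in range(1,N) if x0<c[i][0]<x0+w and y0<c[i][1]<y0+h])
s=pickle.load(open("top0.pkl","rb"));print(proj(s,(0,0,0)))
E
```

```text
top [(array([250, 198,   5,  13,  31], dtype=int32), array([252. , 203.5])), (array([265, 200,   4,  13,  31], dtype=int32), array([266.5, 206. ]))]
side [(array([250, 179,   7,   2,   8], dtype=int32), array([253.4, 179.2])), (array([248, 186,   9,   3,  14], dtype=int32), array([252. , 187.4]))]
(np.float64(269.0216646833998), np.float64(409.08624904721444))
```

View pics/top0z.png

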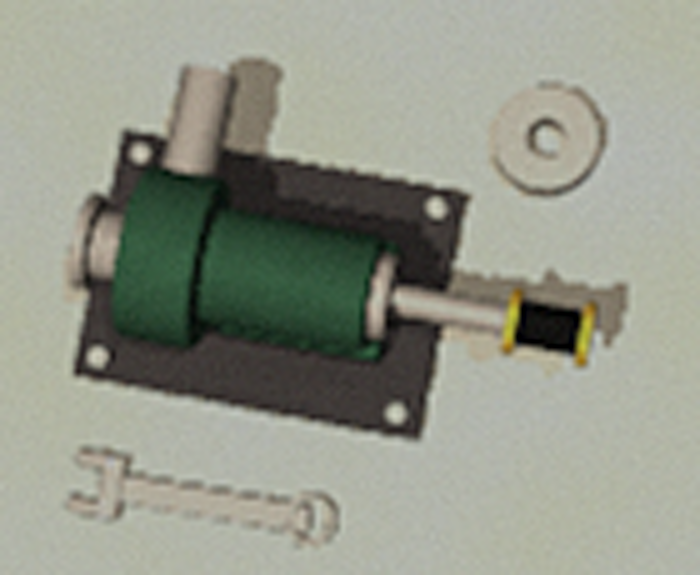

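View pics/side0z.png

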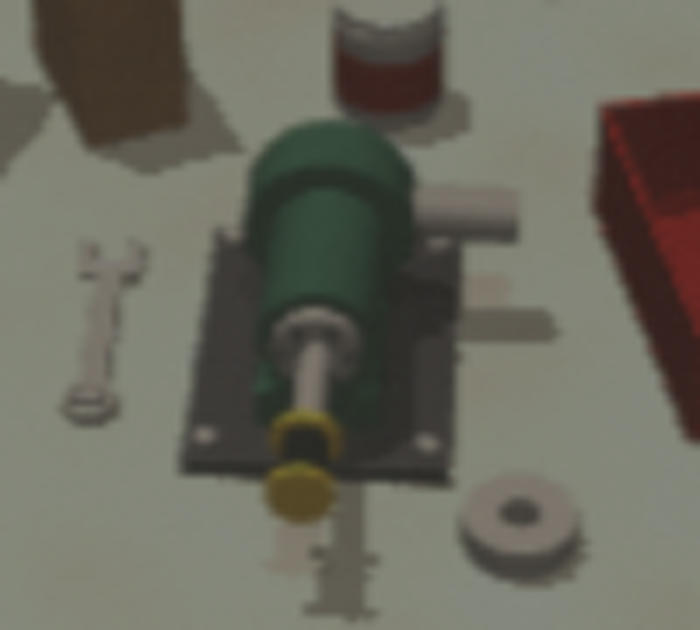

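```bash
python3 - <<'E'
from h import *
s=pickle.load(open("top0.pkl","rb"))
c=[plane(s,150+u/5-.4,140+v/5-.4,.008) for u,v in ((128,132),(468,193),(420,438),(75,375))]
c=np.array(c);print(c.round(4),[np.linalg.norm(c[i]-c[i-1]).round(4) for i in range(4)])
a1=c[1]-c[0]+c[2]-c[3]; print("outward dir plate",np.degrees(np.arctan2(a1[1],a1[0])))
a2=c[0]-c[3]+c[1]-c[2]; print("perp dir",np.degrees(np.arctan2(a2[1],a2[0])))
print("plate centre",c.mean(0))
f=np.array([plane(s,u,v,.074) for u,v in((252,203.5),(266.5,206))]);d=f[1]-f[0]
print(f,np.linalg.norm(d),np.degrees(np.arctan2(d[1],d[0])),"grip",f.mean(0))
g=plane(s,150+378/5-.4,140+296/5-.4,.075);print("gland",g); d=f.mean(0)-g;print(np.degrees(np.arctan2(d[1],d[0])),np.linalg.norm(d))
g=plane(s,150+85/5-.4,140+245/5-.4,.075); d=f.mean(0)-g;print(np.degrees(np.arctan2(d[1],d[0])),np.linalg.norm(d))
# blk side check
t=pickle.load(open("side0.pkl","rb"));print(proj(t,f.mean(0)),proj(t,f[1]))
E
```

```text
[[0.7043 0.2669 0.008 ]
 [0.6627 0.0629 0.008 ]
 [0.5173 0.0935 0.008 ]
 [0.5586 0.2985 0.008 ]] [np.float64(0.149), np.float64(0.2083), np.float64(0.1486), np.float64(0.2091)]
outward dir plate -101.46255596765073
perp dir -12.049690144665092
plate centre [0.61072728 0.18043296 0.008     ]
[[ 0.58052513  0.03565968  0.074     ]
 [ 0.5725995  -0.00513957  0.074     ]] 0.041561941152641134 -100.99330504989108 grip [0.57656231 0.01526005 0.074     ]
gland [0.5953597  0.11128253 0.075     ]
-101.07616662058332 0.09785018088760139
-101.08196506070942 0.2678643474862363
(np.float64(252.47193270248997), np.float64(185.90868220155954)) (np.float64(252.12635419449617), np.float64(189.8092218444128))
```

```bash
python3 - <<'E'
from h import *
from workcell import get_obs
o=get_obs(); M=R.from_euler('xyz',o['orientation']).as_matrix(); print(M.round(4)); print(o['tcp_pos'],o['clock'])
a=np.degrees(np.arctan2(M[1,2],M[0,2])); print(a)
for t in(-11.3,168.7): print(t,(t-a+180)%360-180)
print(o['qpos'])
E
```

```text
[[-1.000e-03 -9.031e-01  4.294e-01]
 [-1.500e-03  4.294e-01  9.031e-01]
 [-1.000e+00  3.000e-04 -1.800e-03]]
[0.27877985 0.58662473 0.23826421] 0.1
64.57342719337808
-11.3 -75.87342719337808
168.7 104.12657280662188
[ 9.52928882e-01  2.45774327e-01  1.55890525e+00 -2.99845623e-05
  1.33873354e+00 -1.74082852e-01]
```

Emit:
step_arm:
  delta_pos:
    - [22, -42, 0]
    - [44, -84, 0]
    - [66, -126, 0]
    - [88, -168, 0]
    - [110, -210, 0]
  twist: [-0.7, -1.4, -2.1, -2.8, -3.5]

```text
clock: 0.6
tcp_pos: [0.3893, 0.3752, 0.2389]
orientation: [-3.102, 1.57, -2.467]
contact_force: [0.2, 0.2, -0.3]
gripper_width: 0.0853
```

Emit:
step_arm:
  delta_pos:
    - [22, -42, 0]
    - [44, -84, 0]
    - [66, -126, 0]
    - [88, -168, 0]
    - [110, -210, 0]
  twist: [-0.7, -1.4, -2.1, -2.8, -3.5]

```text
clock: 1.1
tcp_pos: [0.4994, 0.1652, 0.239]
orientation: [2.861, 1.57, 3.006]
contact_force: [0.3, 0.1, -0.5]
gripper_width: 0.0854
```

Emit:
step_arm:
  delta_pos:
    - [20, -38, 0]
    - [40, -76, 0]
    - [60, -114, 0]
    - [78, -152, 0]
    - [78, -152, 0]
  twist: [-0.7, -1.4, -2.1, -2.48, -2.48]

```text
clock: 1.6
tcp_pos: [0.5784, 0.0109, 0.2389]
orientation: [-1.479, 1.57, -1.681]
contact_force: [-1.1, -0.3, -0.5]
gripper_width: 0.0851
```

Emit:
step_arm:
  delta_pos:
    - [0, 0, -20]
    - [0, 0, -20]
    - [0, 0, -20]
  twist: [0, 0, 0]

```text
clock: 1.9
tcp_pos: [0.5764, 0.0157, 0.2188]
orientation: [3.091, 1.569, 2.895]
contact_force: [0.5, -0.3, 1.2]
gripper_width: 0.0856
```

```bash
python3 - <<'E'
from h import *
from workcell import *
o=get_obs(); s=snapshot("wrist"); pickle.dump((o,s),open("w1.pkl","wb"))
cv2.imwrite("pics/w1.png",s['image']); print({k:v for k,v in s.items() if k!='image'})
M=R.from_euler('xyz',o['orientation']).as_matrix(); print(M.round(3),o['tcp_pos'],np.degrees(np.arctan2(M[1,2],M[0,2])))
E
```

```text
{'fx': 317.2046602466945, 'fy': 317.2046602466945, 'cx': 256.6305255091914, 'cy': 196.91342118325983, 'mount': array([[-9.29913606e-04,  2.96223614e-01, -9.55118163e-01,
        -1.35205865e-01],
       [-1.16308511e-03,  9.55117610e-01,  2.96224575e-01,
         7.66002355e-02],
       [ 9.99998891e-01,  1.38634697e-03, -5.43643587e-04,
         1.31818534e-03],
       [ 0.00000000e+00,  0.00000000e+00,  0.00000000e+00,
         1.00000000e+00]])}
[[-0.002  0.195  0.981]
 [ 0.     0.981 -0.195]
 [-1.     0.    -0.002]] [0.576409   0.01570997 0.21875101] -11.221552759288263
```

View pics/w1.png

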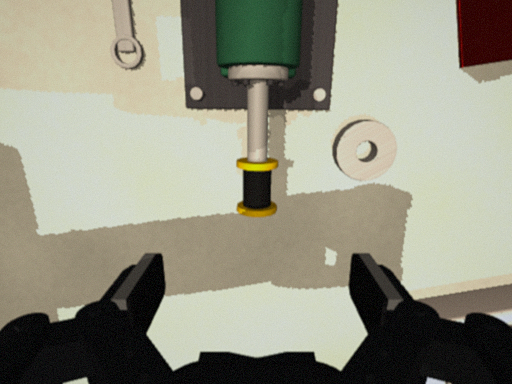

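The wrist view shows the sleeve at about (257,187), with flanges at rows 164 and 209. The shaft lines up with the tool's y axis. I'll compute the position from this.

```bash
cat >> h.py <<'E'
def wcam(o,s):
    T=np.eye(4);T[:3,:3]=R.from_euler('xyz',o['orientation']).as_matrix();T[:3,3]=o['tcp_pos'];C=T@s['mount']
    return dict(s,origin=C[:3,3],rotation=C[:3,:3])
E
python3 - <<'E'
from h import *
o,s=pickle.load(open("w1.pkl","rb")); c=wcam(o,s); im=s['image']
hsv=cv2.cvtColor(im,cv2.COLOR_BGR2HSV); m=cv2.inRange(hsv,(18,130,80),(35,255,255)); N,l,st,ce=cv2.connectedComponentsWithStats(m)
for i in range(1,N):
    if st[i][4]>60: print(st[i],ce[i])
for v in (100,120,140):  # shaft edges
    r=cv2.cvtColor(im,cv2.COLOR_BGR2GRAY)[v,235:285]; print(v,r)
# black sleeve
b=(im.max(2)<40)[176:200,235:280]; u=np.nonzero(b)[1]+235; 
print("sleeve u",[(np.nonzero(x)[0].min()+235,np.nonzero(x)[0].max()+235) for x in b[::4]])
for (u,v) in ((257,164),(257,208.5)): print(plane(c,u,v,.072))
gl=plane(c,257.5,79,.085);print("gland",gl)
E
```

```text
[237 158  41  14 421] [257.1543943  164.81947743]
[237 202  40  15 342] [256.40643275 210.61695906]
100 [ 58  62  62  62  68  66  60  62  59  60  57  67  87 118 139 145 157 161
 170 176 180 187 185 179 172 172 163 152 142 133 122 110  87  57  29  31
  33  38  35  31  31  33  36  26  29  37  36  32  35  50]
120 [203 200 205 202 200 201 203 203 200 199 204 196 147 124 136 146 158 164
 169 175 184 182 182 178 170 167 161 152 139 135 118  92 118 190 168 143
 144 145 144 143 146 145 142 146 143 147 142 149 138 117]
140 [213 214 214 210 213 210 213 202 204 203 200 196 153 126 140 155 158 160
 172 181 181 183 180 173 173 167 160 149 135 128 112  88 115 173 162 150
 142 144 150 141 144 148 146 148 151 150 144 143 147 155]
sleeve u [(np.int64(244), np.int64(270)), (np.int64(244), np.int64(269)), (np.int64(244), np.int64(269)), (np.int64(244), np.int64(269)), (np.int64(244), np.int64(269)), (np.int64(244), np.int64(269))]
[0.581903   0.03525076 0.072     ]
[ 0.5736006  -0.00641816  0.072     ]
gland [0.59620812 0.10502723 0.085     ]
```

Emit:
step_arm:
  delta_pos:
    - [1, -1, -45]
    - [1, -1, -85]
    - [1, -1, -120]
    - [1, -1, -145]
    - [1, -1, -158]
  twist: [0, 0, 0, 0, 0]

```text
clock: 2.45
tcp_pos: [0.577, 0.0147, 0.0596]
orientation: [-3.125, 1.568, 2.963]
contact_force: [-0.4, 0.4, 0.4]
gripper_width: 0.0854
```

Emit:
step_arm:
  delta_pos:
    - [0, 0, 0]
    - [0, 0, 0]
  twist: [0, 0]

```text
clock: 2.65
tcp_pos: [0.5793, 0.0141, 0.0629]
orientation: [0.027, 1.568, -0.169]
contact_force: [0.5, 1.0, -0.1]
gripper_width: 0.0853
```

```bash
python3 - <<'E'
from h import *
from workcell import *
o=get_obs(); s=snapshot("wrist"); pickle.dump((o,s),open("w2.pkl","wb"))
cv2.imwrite("pics/w2.png",s['image']); print(o['tcp_pos'],o['contact_force'])
E
```

```text
[0.57926484 0.01408845 0.06287322] [ 0.49261374  0.98430199 -0.11841424]
```

View pics/w2.png

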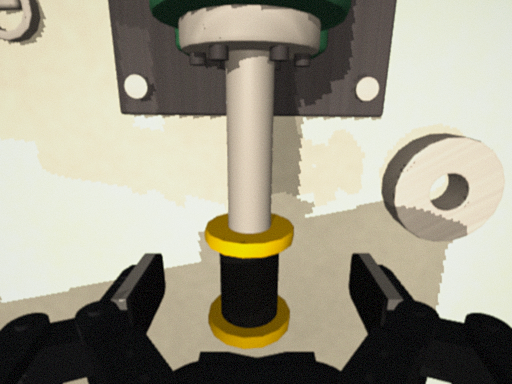

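The sleeve sits between the pads, at (250,290) against a finger centre of about 256, so the jaws are 2–3 mm too far toward +x. I'll let the arm settle and recheck.

Emit:
step_arm:
  delta_pos:
    - [0, 0, 0]
    - [0, 0, 0]
    - [0, 0, 0]
  twist: [0, 0, 0]

```text
clock: 3.0
tcp_pos: [0.5786, 0.014, 0.0621]
orientation: [0.0, 1.569, -0.196]
contact_force: [0.4, -0.6, 0.3]
gripper_width: 0.0855
```

```bash
python3 - <<'E'
from h import *
from workcell import *
for k in range(3):
    o=get_obs(); s=snapshot("wrist"); c=wcam(o,s); im=s['image']
    hsv=cv2.cvtColor(im,cv2.COLOR_BGR2HSV); m=cv2.inRange(hsv,(18,130,80),(35,255,255)); N,l,st,ce=cv2.connectedComponentsWithStats(m)
    print(o['clock'],o['tcp_pos'],o['qpos'][0],[(st[i],ce[i].round(1)) for i in range(1,N) if st[i][4]>200])
    r=hsv[280,190:310,2]; w=np.nonzero(r<45)[0]+190; u=(w.min()+w.max())/2;print(w.min(),w.max())
    p=plane(c,u,280,.072); M=R.from_euler('xyz',o['orientation']).as_matrix()
    print("sleeve rel TCP in tool",M.T@(p-o['tcp_pos']))
E
```

```text
3.0 [0.57855657 0.01395169 0.06209103] -0.17169059631618847 [(array([ 206,  214,   90,   45, 2651], dtype=int32), array([250.3, 238.6])), (array([ 210,  296,   81,   54, 2072], dtype=int32), array([250.1, 328.7]))]
223 278
sleeve rel TCP in tool [-0.00991086 -0.0014081  -0.00141427]
3.05 [0.57840663 0.01396864 0.06185175] -0.17171675011769166 [(array([ 206,  214,   90,   46, 2662], dtype=int32), array([250.8, 238.9])), (array([ 210,  296,   82,   55, 2094], dtype=int32), array([250.5, 329. ]))]
223 278
sleeve rel TCP in tool [-0.01014959 -0.00125972 -0.00140936]
3.1 [0.57824081 0.01400859 0.06162537] -0.1716824082424652 [(array([ 206,  214,   90,   46, 2664], dtype=int32), array([251.1, 239.1])), (array([ 210,  296,   82,   55, 2092], dtype=int32), array([250.6, 329.2]))]
223 279
sleeve rel TCP in tool [-0.0103752  -0.00111986 -0.00118047]
```

Emit:
step_arm:
  delta_pos:
    - [-1, 0, 0]
    - [-1, 0, 0]
    - [-1, 0, 0]
    - [-1, 0, 0]
    - [-1, 0, 0]
  twist: [0, 0, 0, 0, 0]

```text
clock: 3.65
tcp_pos: [0.5771, 0.014, 0.0613]
orientation: [-3.027, 1.571, 3.06]
contact_force: [0.1, 0.3, 0.1]
gripper_width: 0.0852
```

Emit:
step_arm:
  delta_pos:
    - [0, 0, 0]
    - [0, 0, 0]
    - [0, 0, 0]
    - [0, 0, 0]
    - [0, 0, 0]
  twist: [0, 0, 0, 0, 0]
  jaw: 0.0

```text
clock: 4.15
tcp_pos: [0.5758, 0.0143, 0.0615]
orientation: [-3.091, 1.566, 2.995]
contact_force: [-7.2, 0.8, 7.2]
gripper_width: 0.0244
```

Emit:
step_arm:
  delta_pos:
    - [0, 0, 0]
    - [0, 0, 0]
    - [0, 0, 0]
    - [0, 0, 0]
    - [0, 0, 0]
  twist: [0, 0, 0, 0, 0]

```text
clock: 4.65
tcp_pos: [0.5758, 0.0143, 0.0616]
orientation: [-3.096, 1.567, 2.991]
contact_force: [-5.1, 0.9, 6.6]
gripper_width: 0.0237
```

```bash
python3 - <<'E'
from h import *
from workcell import *
o=get_obs(); s=snapshot("wrist"); cv2.imwrite("pics/w3.png",s['image']); print(o['clock'],o['tcp_pos'],o['contact_force'],o['wrist_torque'],o['gripper_width'])
E
```

```text
4.65 [0.57581136 0.01431801 0.06155554] [-5.07254246  0.94501092  6.58575341] [ 0.08498486  1.16700254 -0.12766772] 0.023674128135375457
```

View pics/w3.png

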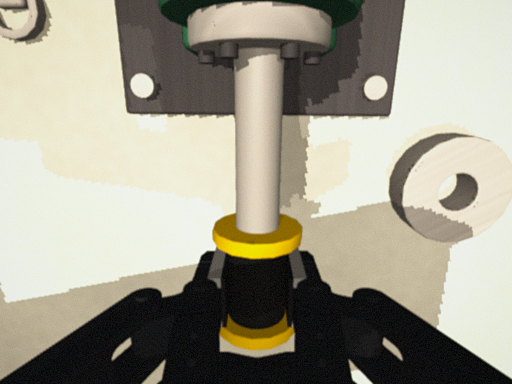

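The jaws are closed on the sleeve, with the pads sitting between the flanges. I'll relieve the side load first and then start a slow pull.

Emit:
step_arm:
  delta_pos:
    - [-0.5, 0, 0.5]
    - [-1, 0, 1]
    - [-1, 0, 1]
    - [-1, 0, 1]
  twist: [0, 0, 0, 0]

```text
clock: 5.1
tcp_pos: [0.5757, 0.0143, 0.0617]
orientation: [2.695, 1.57, 2.499]
contact_force: [1.6, 2.1, -4.5]
gripper_width: 0.0245
```

Emit:
step_arm:
  delta_pos:
    - [-0.1, -0.5, 0]
    - [-0.2, -1, 0]
    - [-0.3, -1.5, 0]
    - [-0.4, -2, 0]
    - [-0.4, -2, 0]
  twist: [0, 0, 0, 0, 0]

```text
clock: 5.6
tcp_pos: [0.5753, 0.012, 0.0617]
orientation: [3.123, 1.57, 2.926]
contact_force: [2.3, 3.3, -9.9]
gripper_width: 0.0242
```

Emit:
step_arm:
  delta_pos:
    - [0.2, -0.5, -0.3]
    - [0.1, -1, -0.6]
    - [0, -1.5, -0.6]
    - [-0.1, -2, -0.6]
    - [-0.1, -2, -0.6]
  twist: [0, 0, 0, 0, 0]

```text
clock: 6.1
tcp_pos: [0.5749, 0.0101, 0.0617]
orientation: [-3.083, 1.569, 3.004]
contact_force: [-3.8, 3.4, -3.5]
gripper_width: 0.0241
```

Emit:
step_arm:
  delta_pos:
    - [-0.1, -0.5, 0]
    - [-0.2, -1, 0]
    - [-0.3, -1.5, 0]
    - [-0.4, -2, 0]
    - [-0.4, -2, 0]
  twist: [0, 0, 0, 0, 0]

```text
clock: 6.6
tcp_pos: [0.5745, 0.0081, 0.0617]
orientation: [-3.071, 1.569, 3.015]
contact_force: [-3.9, 4.5, -3.6]
gripper_width: 0.024
```

Emit:
step_arm:
  delta_pos:
    - [-0.3, -0.5, -0.2]
    - [-0.5, -1, -0.2]
    - [-0.6, -1.5, -0.2]
    - [-0.7, -2, -0.2]
    - [-0.7, -2, -0.2]
  twist: [0, 0, 0, 0, 0]

```text
clock: 7.1
tcp_pos: [0.5741, 0.0061, 0.0616]
orientation: [-3.049, 1.57, 3.038]
contact_force: [-4.3, 3.7, -1.6]
gripper_width: 0.0242
```

Emit:
step_arm:
  delta_pos:
    - [-0.1, -0.5, 0]
    - [-0.2, -1, 0]
    - [-0.3, -1.5, 0]
    - [-0.4, -2, 0]
    - [-0.4, -2, 0]
  twist: [0, 0, 0, 0, 0]

```text
clock: 7.6
tcp_pos: [0.5737, 0.0041, 0.0616]
orientation: [-3.018, 1.57, 3.069]
contact_force: [-3.7, 3.9, -2.4]
gripper_width: 0.0244
```

Emit:
step_arm:
  delta_pos:
    - [-0.3, -0.5, 0]
    - [-0.5, -1, 0]
    - [-0.7, -1.5, 0]
    - [-0.8, -2, 0]
    - [-0.8, -2, 0]
  twist: [0, 0, 0, 0, 0]

```text
clock: 8.1
tcp_pos: [0.5732, 0.0019, 0.0617]
orientation: [-2.624, 1.57, -2.82]
contact_force: [-4.8, 3.3, -2.1]
gripper_width: 0.0241
```

Emit:
step_arm:
  delta_pos:
    - [-0.1, -0.5, 0]
    - [-0.2, -1, 0]
    - [-0.3, -1.5, 0]
    - [-0.4, -2, 0]
    - [-0.4, -2, 0]
  twist: [0, 0, 0, 0, 0]

```text
clock: 8.6
tcp_pos: [0.5731, 0.0015, 0.0616]
orientation: [1.529, 1.568, 1.331]
contact_force: [-1.2, 9.9, -2.7]
gripper_width: 0.0239
```

The force has jumped to about 10 N and the TCP has stopped at y≈0.0015, so this is the outer stop. I'll press slightly more and hold.

Emit:
step_arm:
  delta_pos:
    - [-0.1, -0.3, 0]
    - [-0.1, -0.6, 0]
    - [-0.1, -0.6, 0]
    - [-0.1, -0.6, 0]
    - [-0.1, -0.6, 0]
  twist: [0, 0, 0, 0, 0]

```text
clock: 9.1
tcp_pos: [0.5731, 0.0015, 0.0616]
orientation: [1.499, 1.567, 1.302]
contact_force: [-2.0, 13.0, -2.5]
gripper_width: 0.0241
```

Emit:
step_arm:
  delta_pos:
    - [0, 0, 0]
    - [0, 0, 0]
    - [0, 0, 0]
    - [0, 0, 0]
    - [0, 0, 0]
  twist: [0, 0, 0, 0, 0]

```text
clock: 9.6
tcp_pos: [0.5731, 0.0015, 0.0616]
orientation: [1.499, 1.567, 1.302]
contact_force: [-1.4, 12.8, -2.5]
gripper_width: 0.0248
```

Emit:
step_arm:
  delta_pos:
    - [0, 0, 0]
    - [0, 0, 0]
    - [0, 0, 0]
    - [0, 0, 0]
    - [0, 0, 0]
  twist: [0, 0, 0, 0, 0]

```text
clock: 10.1
tcp_pos: [0.5731, 0.0014, 0.0617]
orientation: [1.472, 1.567, 1.275]
contact_force: [-1.1, 11.5, -3.1]
gripper_width: 0.0245
```

```bash
python3 - <<'E'
from h import *
from workcell import *
u=np.array([-.196,-.981,0])
o=get_obs(); s=snapshot("wrist"); pickle.dump((o,s),open("out.pkl","wb")); cv2.imwrite("pics/w4.png",s['image']); print(o['clock'],o['tcp_pos'],o['contact_force'],o['tcp_pos']@u,-o['contact_force']@u)
s=snapshot("top"); pickle.dump(s,open("outtop.pkl","wb"))
E
```

```text
10.1 [0.57314884 0.00144117 0.0616744 ] [-1.05742934 11.46312033 -3.10107868] -0.11375096298891137 11.038064895311626
```

View pics/w4.png

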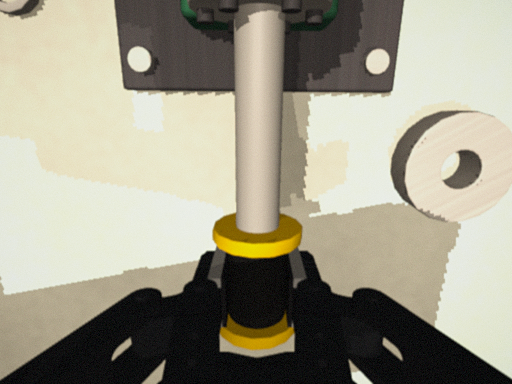

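The flange is still at (258,235), so the grip hasn't slipped. Now I'll push in.

Emit:
step_arm:
  delta_pos:
    - [0.4, 2, 0]
    - [0.8, 4, 0]
    - [1.2, 6, 0]
    - [1.6, 8, 0]
    - [2, 10, 0]
  twist: [0, 0, 0, 0, 0]

```text
clock: 10.7
tcp_pos: [0.5745, 0.0081, 0.0616]
orientation: [-1.807, 1.568, -2.003]
contact_force: [-5.5, -2.9, -0.8]
gripper_width: 0.0243
```

Emit:
step_arm:
  delta_pos:
    - [0.2, 1, 0]
    - [0.4, 2, 0]
    - [0.6, 3, 0]
    - [0.8, 4, 0]
    - [0.8, 4, 0]
  twist: [0, 0, 0, 0, 0]

```text
clock: 11.2
tcp_pos: [0.5754, 0.0122, 0.0617]
orientation: [-1.76, 1.569, -1.957]
contact_force: [-5.6, -1.9, -0.2]
gripper_width: 0.0243
```

Emit:
step_arm:
  delta_pos:
    - [0.1, 0.5, 0]
    - [0.2, 1, 0]
    - [0.3, 1.5, 0]
    - [0.4, 2, 0]
    - [0.4, 2, 0]
  twist: [0, 0, 0, 0, 0]

```text
clock: 11.7
tcp_pos: [0.5758, 0.0142, 0.0616]
orientation: [-1.763, 1.568, -1.96]
contact_force: [-5.1, -1.8, 0.0]
gripper_width: 0.0245
```

Emit:
step_arm:
  delta_pos:
    - [0.0, 0.5, 0]
    - [0.0, 1, 0]
    - [0.0, 1.5, 0]
    - [0, 2, 0]
    - [0, 2, 0]
  twist: [0, 0, 0, 0, 0]

```text
clock: 12.2
tcp_pos: [0.5764, 0.0171, 0.0616]
orientation: [-0.425, 1.57, -0.621]
contact_force: [-1.9, -3.0, -3.1]
gripper_width: 0.0245
```

Emit:
step_arm:
  delta_pos:
    - [0.1, 0.5, 0]
    - [0.2, 1, 0]
    - [0.3, 1.5, 0]
    - [0.4, 2, 0]
    - [0.4, 2, 0]
  twist: [0, 0, 0, 0, 0]

```text
clock: 12.7
tcp_pos: [0.5768, 0.0195, 0.0616]
orientation: [0.151, 1.57, -0.045]
contact_force: [0.3, -2.0, -4.2]
gripper_width: 0.0243
```

Emit:
step_arm:
  delta_pos:
    - [0.1, 0.5, 0]
    - [0.2, 1, 0]
    - [0.3, 1.5, 0]
    - [0.4, 2, 0]
    - [0.4, 2, 0]
  twist: [0, 0, 0, 0, 0]

```text
clock: 13.2
tcp_pos: [0.5771, 0.0208, 0.0617]
orientation: [-0.835, 1.569, -1.031]
contact_force: [1.1, -6.0, -4.2]
gripper_width: 0.0244
```

Emit:
step_arm:
  delta_pos:
    - [0.1, 0.5, 0]
    - [0.2, 1, 0]
    - [0.3, 1.5, 0]
    - [0.4, 2, 0]
    - [0.4, 2, 0]
  twist: [0, 0, 0, 0, 0]

```text
clock: 13.7
tcp_pos: [0.5771, 0.0209, 0.0616]
orientation: [-1.503, 1.566, -1.699]
contact_force: [-0.8, -13.7, -3.1]
gripper_width: 0.024
```

The inner stop is at y≈0.0209 with about 13 N. Holding there.

Emit:
step_arm:
  delta_pos:
    - [0, 0, 0]
    - [0, 0, 0]
    - [0, 0, 0]
    - [0, 0, 0]
    - [0, 0, 0]
  twist: [0, 0, 0, 0, 0]

```text
clock: 14.2
tcp_pos: [0.5771, 0.0209, 0.0616]
orientation: [-1.507, 1.566, -1.703]
contact_force: [-1.2, -13.1, -3.0]
gripper_width: 0.0243
```

Emit:
step_arm:
  delta_pos:
    - [0, 0, 0]
    - [0, 0, 0]
    - [0, 0, 0]
    - [0, 0, 0]
    - [0, 0, 0]
  twist: [0, 0, 0, 0, 0]

```text
clock: 14.7
tcp_pos: [0.5771, 0.0209, 0.0617]
orientation: [-1.496, 1.566, -1.692]
contact_force: [-1.9, -13.4, -2.9]
gripper_width: 0.0243
```

```bash
python3 - <<'E'
from h import *
from workcell import *
u=np.array([-.196,-.981,0])
o=get_obs(); s=snapshot("wrist"); pickle.dump((o,s),open("in.pkl","wb")); cv2.imwrite("pics/w5.png",s['image']); print(o['clock'],o['tcp_pos'],o['contact_force'],o['tcp_pos']@u,-o['contact_force']@u)
q,_=pickle.load(open("out.pkl","rb")); d=o['tcp_pos']-q['tcp_pos'];print("float",d,np.linalg.norm(d[:2]),"mid",(o['tcp_pos']+q['tcp_pos'])/2)
for n in("out","in"):
    o,s=pickle.load(open(n+".pkl","rb")); hsv=cv2.cvtColor(s['image'],cv2.COLOR_BGR2HSV); m=cv2.inRange(hsv,(18,130,80),(35,255,255)); N,l,st,ce=cv2.connectedComponentsWithStats(m)
    print(n,[(st[i],ce[i].round(2)) for i in range(1,N) if st[i][4]>200])
E
```

```text
14.7 [0.57714831 0.02092892 0.0616518 ] [ -1.92432474 -13.44436768  -2.92728381] -0.1336523415438182 -13.566092340977736
float [ 3.99946876e-03  1.94877499e-02 -2.26009257e-05] 0.01989392237751336 mid [0.57514857 0.01118505 0.0616631 ]
out [(array([ 213,  213,   89,   46, 2645], dtype=int32), array([257.15, 238.36])), (array([ 220,  314,   75,   36, 1483], dtype=int32), array([256.48, 335.01]))]
in [(array([ 213,  214,   89,   46, 2689], dtype=int32), array([257.23, 239.23])), (array([ 219,  314,   76,   37, 1504], dtype=int32), array([256.53, 335.23]))]
```

View pics/w5.png

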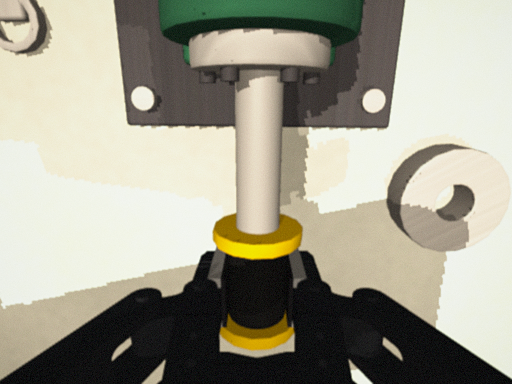

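The float is 19.9 mm and the mid TCP is (0.5751, 0.0112). Moving to the midpoint.

Emit:
step_arm:
  delta_pos:
    - [-0.5, -2.5, 0]
    - [-1, -5, 0]
    - [-1.5, -7.5, 0]
    - [-2, -10, 0]
    - [-2, -10, 0]
  twist: [0, 0, 0, 0, 0]

```text
clock: 15.25
tcp_pos: [0.5756, 0.0136, 0.0617]
orientation: [0.372, 1.57, 0.176]
contact_force: [5.1, 1.8, -5.1]
gripper_width: 0.0243
```

Emit:
step_arm:
  delta_pos:
    - [0, 0, 0]
    - [0, 0, 0]
    - [0, 0, 0]
  twist: [0, 0, 0]

```text
clock: 15.55
tcp_pos: [0.5756, 0.0136, 0.0617]
orientation: [0.27, 1.57, 0.074]
contact_force: [4.1, 2.1, -5.1]
gripper_width: 0.0245
```

Emit:
step_arm:
  delta_pos:
    - [0.1, -0.6, -0.3]
    - [0.1, -1.2, -0.3]
    - [0.1, -1.8, -0.3]
    - [0.1, -2.4, -0.3]
    - [0.1, -2.4, -0.3]
  twist: [0, 0, 0, 0, 0]

```text
clock: 16.05
tcp_pos: [0.5751, 0.0111, 0.0616]
orientation: [-3.063, 1.57, 3.024]
contact_force: [-1.3, 3.4, 4.3]
gripper_width: 0.0244
```

Emit:
step_arm:
  delta_pos:
    - [0, 0, 0]
    - [0, 0, 0]
    - [0, 0, 0]
  twist: [0, 0, 0]

```text
clock: 16.35
tcp_pos: [0.5751, 0.0111, 0.0616]
orientation: [-2.945, 1.57, 3.142]
contact_force: [-2.4, 3.2, 5.6]
gripper_width: 0.0244
```

```bash
python3 - <<'E'
from workcell import *
o=get_obs();print(o['clock'],o['tcp_pos'],o['contact_force'],o['wrist_torque'])
E
```

```text
16.35 [0.57511005 0.01105073 0.06156475] [-2.39449373  3.23140796  5.59498039] [ 0.52962669  0.65501931 -0.13925634]
```

The shaft is at the midpoint within about 0.15 mm. I'll relieve the residual force and then release.

Emit:
step_arm:
  delta_pos:
    - [-0.1, 0.5, 0.2]
    - [-0.1, 0.5, 0.2]
    - [-0.1, 0.5, 0.2]
  twist: [0, 0, 0]

```text
clock: 16.65
tcp_pos: [0.5751, 0.0111, 0.0616]
orientation: [-1.859, 1.57, -2.055]
contact_force: [-2.2, -0.8, 5.3]
gripper_width: 0.0241
```

```bash
python3 - <<'E'
from workcell import *
o=get_obs();print(o['clock'],o['tcp_pos'],o['contact_force'],o['wrist_torque'])
import pickle; s=snapshot("wrist"); pickle.dump((o,s),open("mid.pkl","wb"))
E
```

```text
16.65 [0.57511388 0.01107153 0.06157824] [-2.22450819 -0.81836813  5.33910066] [-0.0259785   0.71356603 -0.13403376]
```

Now open the jaws, wait, and check.

Emit:
step_arm:
  delta_pos:
    - [0, 0, 0]
    - [0, 0, 0]
    - [0, 0, 0]
    - [0, 0, 0]
    - [0, 0, 0]
  twist: [0, 0, 0, 0, 0]
  jaw: 1.0

```text
clock: 17.2
tcp_pos: [0.5752, 0.0116, 0.0613]
orientation: [-0.06, 1.571, -0.257]
contact_force: [-0.4, -0.2, 0.1]
gripper_width: 0.0854
```

Emit:
step_arm:
  delta_pos:
    - [0, 0, 0]
    - [0, 0, 0]
    - [0, 0, 0]
    - [0, 0, 0]
    - [0, 0, 0]
  twist: [0, 0, 0, 0, 0]

```text
clock: 17.7
tcp_pos: [0.5752, 0.0115, 0.0614]
orientation: [0.142, 1.571, -0.055]
contact_force: [-0.8, -0.1, -1.0]
gripper_width: 0.0854
```

```bash
python3 - <<'E'
from h import *
from workcell import *
o=get_obs(); s=snapshot("wrist"); pickle.dump((o,s),open("rel.pkl","wb")); cv2.imwrite("pics/w6.png",s['image']); print(o['clock'],o['tcp_pos'],o['contact_force'])
for n in("out","in","mid","rel"):
    o,s=pickle.load(open(n+".pkl","rb")); c=wcam(o,s); hsv=cv2.cvtColor(s['image'],cv2.COLOR_BGR2HSV); m=cv2.inRange(hsv,(18,130,80),(35,255,255)); N,l,st,ce=cv2.connectedComponentsWithStats(m)
    i=[i for i in range(1,N) if st[i][4]>200][0]; p=plane(c,*ce[i],.085); print(n,ce[i].round(2),p.round(4),(p@[-.196,-.981,0]*1000).round(2))
E
```

```text
17.7 [0.57522264 0.01153081 0.06142765] [-0.80098481 -0.13755193 -0.99420483]
out [257.15 238.36] [0.5796 0.0257 0.085 ] -138.84
in [257.23 239.23] [0.5836 0.0451 0.085 ] -158.67
mid [257.2  238.88] [0.5816 0.0353 0.085 ] -148.65
rel [256.99 239.95] [0.5815 0.0354 0.085 ] -148.71
```

View pics/w6.png

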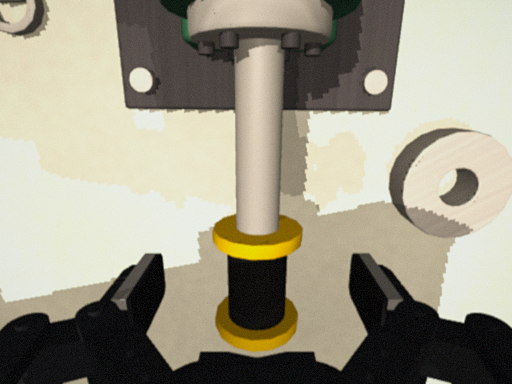

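The jaws are clear of the sleeve on both sides, and the flange sits at −148.71 mm along the axis against a visual midpoint of −148.75. I'll retreat straight up.

Emit:
step_arm:
  delta_pos:
    - [0, 0, 10]
    - [0, 0, 30]
    - [0, 0, 60]
    - [0, 0, 100]
    - [0, 0, 140]
  twist: [0, 0, 0, 0, 0]

```text
clock: 18.25
tcp_pos: [0.5748, 0.0116, 0.2033]
orientation: [-3.113, 1.571, 2.974]
contact_force: [0.6, -0.1, -0.3]
gripper_width: 0.0857
```

Emit:
step_arm:
  delta_pos:
    - [0, 0, 20]
    - [0, 0, 20]
    - [0, 0, 20]
    - [0, 0, 20]
    - [0, 0, 20]
  twist: [0, 0, 0, 0, 0]

```text
clock: 18.75
tcp_pos: [0.5742, 0.0117, 0.2195]
orientation: [-3.126, 1.567, 2.96]
contact_force: [-1.3, -0.5, 0.1]
gripper_width: 0.0853
```

```bash
python3 - <<'E'
from h import *
from workcell import *
o=get_obs(); s=snapshot("wrist"); cv2.imwrite("pics/w7.png",s['image']); print(o['clock'],o['tcp_pos'],o['contact_force'],abs(o['qvel']).max())
c=wcam(o,s)
hsv=cv2.cvtColor(s['image'],cv2.COLOR_BGR2HSV); m=cv2.inRange(hsv,(18,130,80),(35,255,255)); N,l,st,ce=cv2.connectedComponentsWithStats(m)
q=[ce[i] for i in range(1,N) if st[i][4]>100]; p=[plane(c,*x,.075) for x in q]; print(q,p,(p[0]+p[1])/2, "expect grip centre ~ start + (-.0007,-.0032)")
E
```

```text
18.75 [0.57423261 0.01168495 0.21949482] [-1.3281694  -0.53571421  0.08588726] 0.005331144574321175
[array([258.91019417, 163.39805825]), array([258.07580175, 209.40816327])] [array([0.58138086, 0.03189121, 0.075     ]), array([ 0.57213707, -0.01071724,  0.075     ])] [0.57675896 0.01058699 0.075     ] expect grip centre ~ start + (-.0007,-.0032)
```

View pics/w7.png

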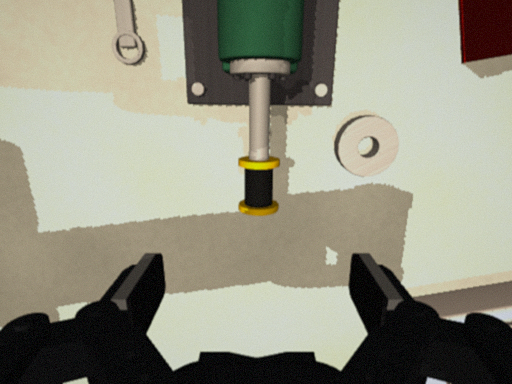

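The arm is clear and still. The sleeve is at (259,187), about 3 mm further out than at the start, as expected. Handing in.

```bash
python3 -c "
from workcell import *
print(finish_job())"
```

```text
the job is handed in; nothing more can be done
None
```

I measured the pump shaft's end float at about 19.9 mm, set the shaft halfway between the stops, and released it. The job was handed in at about 19 s of the 56 s allowed.

- **Outer stop:** I pulled the shaft out until it stopped at TCP y ≈ 0.0014 m and held it there for about 1.5 s. The wrist read 11–13 N, which includes about 3 N of seal drag.
- **Inner stop:** I pushed it in until it stopped at y ≈ 0.0209 m and held it there for about 1 s. The wrist read about 13.5 N. The forces I read, taken only at the end of each move, stayed well below 25 N.
- **Halfway point:** The shaft was set at y = 0.0111 m against a midpoint of 0.0112 m. Before opening the jaws I reduced the force along the shaft to about 1 N.
- **Check after release:** The wrist camera put the inner flange within 0.05 mm of the midpoint of its positions at the two stops. That exceeds the camera's own accuracy, so take it only as agreement. After the arm moved up, the sleeve was still about 3 mm further out than at the start, as expected.
- **Disagreement:** While gripped, the flange shifted by less than 1 pixel (about 0.3 mm) between the two stops. I put this down to the tool tilting under load and left it uncorrected.
- **Rest of the bench:** I moved nothing else. The wrist force read near zero at the end, and the coupling and wrench looked undisturbed in the last wrist picture. I took no final view of the rest of the bench.

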